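# Put the lemon away in the citrus keeper and latch its lid

### The job

Lay the lone lemon from the worktop in the open citrus keeper without dropping it from a height. Then swing the lid down without slamming it and press it at the rubber pad, against the springy seal, until the front latch catches and the lid stays shut by itself. Press with feeling: stop once it has caught, never push on the keeper with more than 25 N (about 2.5 kg), and leave the bitters bottle, jigger and salt cellar where they are.

Things in the scene. Friction and masses are not known exactly. Their poses are not given: they have to be found in the camera images.
- lemon: Yellow lemon, 76 long (own x) x 56 wide (y) x 55 high, about 110 g, lying by itself on the bare worktop, left of the keeper (not the fruit on the board at the far right); the origin is at its underside's centre
- keeper: The citrus keeper: a white insulated box, 170 (x) x 200 (y) x 72 high, standing firmly on the worktop (it does not move). Walls 12, floor 8 thick: the hollow is 146 x 176 and 64 deep. The origin is at the underside's centre. The lid hinges along its +x side (to the robot's right), the latch is in the middle of its -x side (to the robot's left)
- keeper_floor (a point): Centre of the keeper's inner floor, 8 above the worktop; same axes as the keeper
- lid_hinge (a point): Middle of the lid's hinge line, which runs along the keeper's y: at x +91, z 75 in the keeper's frame. The keeper's axes
- keeper_lid (a joint): Opening angle of the wooden lid, rad: 1.57 upright, about 0 shut, stop at 1.75. Its panel is 184 (out from the hinge line) x 208 x 14 thick; the inner face passes through the hinge line. The stiff hinge keeps the lid wherever it is left (about 1 N at its edge swings it). Let go unlatched, it ends at 0.038 or more; latched, between -0.03 and 0.03
- press_pad (a point): Middle of the top of the black ribbed rubber pad (30 x 50) on the lid, over the latch: 182 out from the hinge line and 17 above the lid's inner face (it moves with the lid)
- bitters_bottle: Small glass bottle with a black cap, 47 across, 121 high, standing beside the keeper's +y side; origin under its centre
- jigger: Brass double jigger, 47 across, 86 high, beside the keeper's +y side towards the latch; origin under its centre
- salt_cellar: White china salt cellar, 68 across, 34 high, standing before the keeper's -x (latch) side; origin under its centre
- seal_front (a point): Middle of the top of the front run of the grey silicone seal on the keeper's rim, keeper's axes. Coming down, the lid meets the seal at about 0.068 rad; from there the seal pushes back some 0.7 N per mm at the pad
- latch_mouth (a point): Middle of the latch at its nominal height. A steel loop under the lid forces a sprung brass bolt aside (peak 7 to 17 N on the pad), the bolt snaps over it and the resistance falls sharply; 1.5 mm below the caught position is a hard stop. Screws set the latch up to 5 mm higher or lower on each keeper; no listed pose shows it, so feel for the catch. Once caught the lid stays down when let go
Not all that is in view belongs to the job. What is shaped like the lemon but green or purple is not meant.

How it is judged:
By the outcome, as a careful person would: the job done as asked, in the order asked, and still so for the second after the job is handed in, with the robot touching nothing.
It also fails if it takes over 72 s, if anything falls off the work surface, if the arm or the gripper's body presses on something with over 40 N, if the wrist force passes 120 N, or if a joint passes its speed limit or range.

### The arm

A 7-joint arm with a two-finger parallel gripper is mounted at the origin on a cart in front of the work surface, level with it; the furniture and walls round the work are solid. World frame = base frame: x ahead of the robot, y to its left, z up, the work surface at z = 0. Lengths are in m, angles in degrees, forces in N, time in s.
With the tool pointing down it reaches from about 0.4 to 0.875 m from the base axis. Payload 6.5 kg.
Tool frame: the origin (TCP) lies where the fingers leave the gripper's body, on its centre line; the fingertips stand 64 mm ahead of it and the grasp point (between the pads) lies 45 mm ahead of it; z points along the fingers, y is the line along which they close (so a half turn about z gives the same grasp; the last joint's range is limited). The gripper opens to 88 mm and grips with 3 to 60 N. Pads are 18 mm wide; open, the fingers measure 123 mm over their backs; the gripper's body (75 mm by 187 mm) begins 45 mm behind the grasp point.
Start: joints at [-72.777, 30.733, -0.252, 88.115, 0.149, 61.152, -4.079], TCP at [0.233, 0.607, 0.303] pointing down, gripper open.
Joint ranges: [-154.64, 154.64], [-21.42, 123.67], [-72.66, 72.17], [13.99, 137.28], [-74.86, 254.86], [10.95, 109.41], [-158.01, 158.01]. Speed limits (degrees/s): [136.94, 136.94, 180, 180, 180, 180, 180].

### API

Orientations are given as [roll, pitch, yaw] about the fixed x, y, z axes, in that order (R = Rz(yaw) Ry(pitch) Rx(roll)).
In Python, from cell import manip gives the robot as it stands.
- The arm moves only by the shell command python3 -m jog [OPENING] [FORCE], which reads ROWS from standard input. ROWS is a JSON list of rows, 1 to 5 of them, each of 6 numbers: dx, dy, dz in a scale on which 1.0 is 0.3 m, then a rotation vector rx, ry, rz in fractions of the full range, 1 being 360 degrees; each row shifts and turns the commanded pose from where the row before left it, along the tool's axes as they then stand; what a row does not reach is not made up. A row lasts 1/8 s, in which the tool goes at most 0.0625 m and 10.7 degrees, less where a joint would pass 70% of its speed; a pose out of reach is approached as far as the arm can. OPENING is the finger opening in m, set as the command begins (- or left out keeps the last). The fingers move at their own pace and stop on an object; FORCE is the grip in N (left out, the last holds). Time passes only in rows, so rows that do not move let the fingers close. It prints the time, the measured TCP pose, the force, the opening and the grip force at its end. Shift and turn numbers lie between -1 and 1, and a call with a number outside is refused. Input that does not fit is refused with a message, and nothing moves.
- manip.get_state(): the state, without advancing time (a new reading comes with each control period).
- manip.snapshot(name): name is "scene" or "top" or "wrist"; returns a dict with "img" (420x560x3 uint8, red, green, blue), "depth" (420x560 float32, m along the optical axis (not along the pixel's ray), 0 where there is no reading), "intrinsics" (3x3 intrinsics, pixels), "dist_coeffs" ([k1, k2, p1, p2, k3] as OpenCV has them; the pictures are not rectified), "eye" and "orientation" of the camera in the world. Camera axes: x right, y down, z forward; pixel columns grow to the right and rows downward; lengths in m; the calibration is good to about 2 mm. A picture is of the moment at which its call begins.
- manip.sign_off(): hands the job in; it is judged then, once.
The state is a dict: "t": time; "qpos": joint angles; "qvel": joint speeds; "joint_torque": joint torques, N m; "tool_pos": TCP position; "orientation": TCP orientation; "wrist_force": force on the tool from outside, world axes, zero at the start; "torque": the same for the moment, N m; "grip_width": finger opening in m; "grip_force": force on a finger pad.
Only numpy, scipy, OpenCV 4.12 (cv2) and the standard library are available. Lean on these libraries where they do the work, as an engineer would, in place of code of your own. Each camera call takes 0.05 s, during which the arm holds its last target. There are 200 camera calls.

## Working session

There is one attempt and no reset: what is moved stays moved. The work goes in short steps, Python scripts to look and compute and a shell command to move; the robot and the scene stay as the last step left them, time stands still between calls to the robot, and variables do not carry over. Pictures are saved under pics/ and viewed, at most 10 in all, crops included, and the job is handed in when it is done.

```bash
mkdir -p pics; ls
cat > h.py <<'E'
import numpy as np, cv2
from cell import manip
from scipy.spatial.transform import Rotation as Ro
def snap(n):
    s=manip.snapshot(n); return s
def camR(s):
    o=np.array(s["orientation"],float)
    return o if o.shape==(3,3) else Ro.from_euler("xyz",o,degrees=True).as_matrix()
def cloud(s):
    h,w=s["depth"].shape
    u,v=np.meshgrid(np.arange(w),np.arange(h))
    p=cv2.undistortPoints(np.stack([u,v],-1).reshape(-1,1,2).astype(np.float64),np.array(s["intrinsics"]),np.array(s["dist_coeffs"]))[:,0]
    d=s["depth"].reshape(-1,1)
    P=np.c_[p,np.ones(len(p))]*d@camR(s).T+np.array(s["eye"])
    return P.reshape(h,w,3)
E
python3 - <<'E'
from h import *
for n in ("top","scene"):
    s=snap(n); cv2.imwrite(f"pics/{n}1.png",s["img"][:,:,::-1]); np.savez(f"{n}.npz",**{k:np.array(v) for k,v in s.items()})
    print(n,s["eye"],s["orientation"])
st=manip.get_state();print(st["tool_pos"],st["orientation"])
E
```

```text
pics
top [0.27736178 0.16299376 1.23221604] [-167.81700432   -0.31988634  -88.42302979]
scene [-0.16370622 -0.51718668  0.9049254 ] [-130.11742802    0.67395816  -46.11612929]
[0.23291453 0.6063625  0.30195516] [-1.79914519e+02  5.10327202e-03  1.58992963e+02]
```

View pics/top1.png

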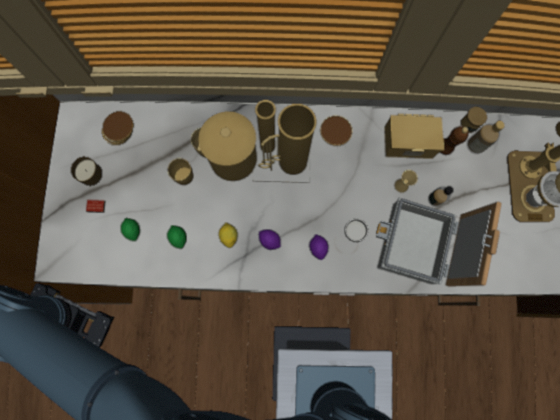

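View pics/scene1.png

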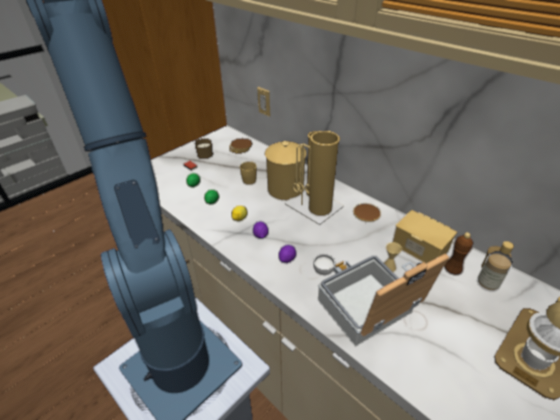

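The top view shows one yellow lemon at (228,235). The lookalikes are green at (130,229) and (177,236), and purple at (269,239) and (319,246). The keeper is at (417,241) with its lid open to the right at (475,245), the latch at (384,230) and the salt cellar at (356,231). The jigger is at (405,182) and the bottle at (441,196). I choose the yellow one and check it in a close crop.

Run:
```python
from h import *
s=dict(np.load("top.npz")); C=cloud(s); im=s["img"]; hsv=cv2.cvtColor(im,cv2.COLOR_RGB2HSV)
h,w=im.shape[:2]; V,U=np.mgrid[:h,:w]
m=(hsv[...,0]>18)&(hsv[...,0]<35)&(hsv[...,1]>120)&(hsv[...,2]>90)&(abs(U-228)<25)&(abs(V-235)<25)
P=C[m]; r=cv2.minAreaRect(P[P[:,2]>.012][:,:2].astype(np.float32)*1000); print("lemon",m.sum(),r,P[:,2].max())
X=P[:,:2]-P[:,:2].mean(0); ev,E=np.linalg.eigh(X.T@X); print("mean",P.mean(0),"axis",np.degrees(np.arctan2(E[1,1],E[0,1])))
# rim
roi=(U>375)&(U<460)&(V>190)&(V<290)
k=roi&(C[...,2]>.064)&(C[...,2]<.085); print("rim",k.sum(),cv2.minAreaRect(C[k][:,:2].astype(np.float32)*1000),np.percentile(C[k][:,2],[5,50,95]))
f=roi&(C[...,2]>.0)&(C[...,2]<.016)&(U>398)&(U<435)&(V>218)&(V<262); print("floor",np.median(C[f],0))
# lid
l=(U>448)&(U<502)&(V>200)&(V<290)&(C[...,2]>.085); L=C[l]; print("lid",l.sum(),L.min(0),L.max(0))
c=L.mean(0); u,sv,vt=np.linalg.svd(L-c,full_matrices=False); print(c,"n",vt[2],sv)
for n,(u0,v0,d) in dict(salt=(356,231,14),jig=(405,182,14),bot=(441,196,14)).items():
    q=(abs(U-u0)<d)&(abs(V-v0)<d)&(C[...,2]>.02)&(C[...,2]<.2); Q=C[q]; t=Q[Q[:,2]>Q[:,2].max()-.012]; print(n,t.mean(0),Q.min(0),Q.max(0))
cv2.imwrite("pics/crop.png",np.hstack([cv2.resize(im[205:270,195:265],(390,360)),cv2.resize(im[165:295,345:505],(410,360))])[:,:,::-1])
```

```text
lemon 303 ((460.9775085449219, 309.3985595703125), (53.30643081665039, 54.9341926574707), 60.85563278198242) 0.05920524438530528
mean [0.4596329  0.30778296 0.04698363] axis -167.0160852465905
rim 1476 ((483.45501708984375, -218.62899780273438), (215.49041748046875, 255.81692504882812), 75.43439483642578) [0.06588056 0.07431335 0.08388811]
floor [ 0.46573836 -0.23736987  0.0074281 ]
lid 3207 [ 0.27736178 -0.36779538  0.08506999] [0.53215065 0.16299376 1.23221604]
[ 0.425145   -0.32113792  0.20343919] n [ 0.32692928  0.91378242 -0.24107871] [5.87352174 3.29687992 1.34193205]
salt [ 0.48640344 -0.05438656  0.03213938] [ 0.45462738 -0.0865002   0.02006183] [ 0.52173872 -0.02086843  0.04018991]
jig [ 0.63572686 -0.20267167  0.08338988] [ 0.61183995 -0.22142659  0.02019405] [ 0.65297658 -0.17337728  0.08996972]
bot [ 0.59006571 -0.29748874  0.11904469] [ 0.54228588 -0.31880768  0.02116539] [ 0.61181106 -0.24914729  0.12366788]
```

View pics/crop.png

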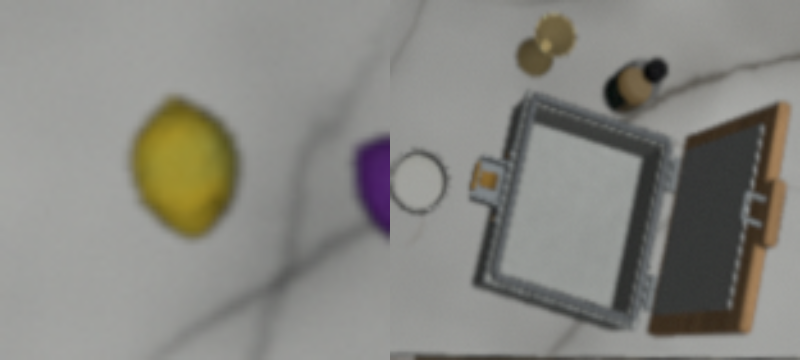

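The crop confirms a yellow lemon with its long axis roughly along world x, lying alone. The keeper corners are visible at about (400,199), (455,215), (439,282) and (381,266), and the open lid leans to the right.

```bash
cat >> h.py <<'E'
def ray(s,uv,z):
    p=cv2.undistortPoints(np.array(uv,float).reshape(-1,1,2),np.array(s["intrinsics"]),np.array(s["dist_coeffs"]))[:,0]
    d=np.c_[p,np.ones(len(p))]@camR(s).T; e=np.array(s["eye"]); return e+d*((z-e[2])/d[:,2])[:,None]
E
python3 - <<'E'
from h import *
s=dict(np.load("top.npz")); C=cloud(s); im=s["img"]; hsv=cv2.cvtColor(im,cv2.COLOR_RGB2HSV)
h,w=im.shape[:2]; V,U=np.mgrid[:h,:w]
m=((hsv[...,0]>15)&(hsv[...,0]<38)&(hsv[...,1]>110)&(hsv[...,2]>50)&(abs(U-228)<16)&(abs(V-235)<18)).astype(np.uint8)
c=max(cv2.findContours(m,0,1)[0],key=cv2.contourArea); W=ray(s,c.reshape(-1,2),.0275)
r=cv2.minAreaRect((W[:,:2]*1000).astype(np.float32)); print("lemon",r, cv2.boundingRect(c))
K=ray(s,[[399.6,198.6],[455,215.5],[439.4,282.3],[381.3,266]],.074); print(K, K.mean(0)); 
for i in range(4): d=K[(i+1)%4]-K[i]; print(np.linalg.norm(d),np.degrees(np.arctan2(d[1],d[0])))
d=(K[1]-K[0])+(K[2]-K[3]); yaw=np.arctan2(d[1],d[0]); print("yaw",np.degrees(yaw))
o=K.mean(0); a=np.array([np.cos(yaw),np.sin(yaw)]); b=np.array([-a[1],a[0]])
roi=(U>370)&(U<510)&(V>185)&(V<292)&(C[...,2]>.0)&(C[...,2]<.5); Q=C[roi]; X=(Q[:,:2]-o[:2])@a; Y=(Q[:,:2]-o[:2])@b
rim=(Q[:,2]>.066)&(X<.08)&(abs(Y)<.115)&(Q[:,2]<.1)
print("rim Y,X pct",np.percentile(Y[rim],[1,99]),np.percentile(X[rim&(abs(Y)>.03)],[1]),np.percentile(Q[rim,2],[50,90,98]))
ld=(X>.09)&(abs(Y)<.1)&(Q[:,2]>.09)
for z in np.arange(.09,.29,.02):
    q=ld&(abs(Q[:,2]-z)<.01)
    if q.sum()>5: print(round(z,2),q.sum(),np.percentile(X[q],[5,50,95]).round(3),np.percentile(Y[q],[2,98]).round(3))
E
```

```text
lemon ((462.6857604980469, 308.8036193847656), (57.31434631347656, 52.12042236328125), 47.42139434814453) (219, 223, 18, 24)
[[ 0.57158444 -0.17135179  0.074     ]
 [ 0.52755237 -0.32992025  0.074     ]
 [ 0.34034841 -0.27610236  0.074     ]
 [ 0.38186085 -0.11544788  0.074     ]] [ 0.45533652 -0.22320557  0.074     ]
0.16456846275811046 -105.51917255957034
0.19478626010389236 163.96097599633518
0.16593114934145825 75.51191020322835
0.19778848735957666 -16.41812587826689
yaw -105.00150548646859
rim Y,X pct [-0.09935516  0.10090416] [-0.08519882] [0.07538226 0.08441114 0.0871729 ]
0.09 75 [0.092 0.093 0.095] [-0.095  0.097]
0.11 263 [0.092 0.094 0.097] [-0.097  0.094]
0.13 276 [0.095 0.097 0.1  ] [-0.097  0.095]
0.15 282 [0.097 0.099 0.102] [-0.098  0.095]
0.17 267 [0.099 0.101 0.103] [-0.096  0.097]
0.19 323 [0.1   0.103 0.106] [-0.096  0.093]
0.21 316 [0.103 0.106 0.108] [-0.096  0.094]
0.23 341 [0.105 0.107 0.111] [-0.095  0.096]
0.25 486 [0.109 0.112 0.123] [-0.097  0.095]
0.27 427 [0.096 0.116 0.125] [-0.087  0.09 ]
```

Units first: shifts go in shares of 0.3 m and turns go in shares of 360 degrees. So -0.046 m is -0.1533, -0.028 m is -0.0933.

```bash
echo '[[-0.1533, -0.0933, 0.0233, 0, 0, 0], [-0.1533, -0.0933, 0.0233, 0, 0, 0], [-0.1533, -0.0933, 0.0233, 0, 0, 0], [-0.1533, -0.0933, 0.0233, 0, 0, 0], [-0.1533, -0.0933, 0.0233, 0, 0, 0]]' | python3 -m jog && echo '[[-0.1533, -0.0933, 0.0233, 0, 0, 0], [-0.1533, -0.0933, 0.0233, 0, 0, 0], [0, 0, 0, 0, 0, -0.0278], [0, 0, 0, 0, 0, -0.0278], [0, 0, 0, 0, 0, -0.0278]]' | python3 -m jog && echo '[[0, 0, 0, 0, 0, 0]]' | python3 -m jog
python3 - <<'E'
from h import *
s=snap("wrist"); im=s["img"]; cv2.imwrite("pics/w1.png",im[:,:,::-1]); np.savez("wrist.npz",**{k:np.array(v) for k,v in s.items()})
hsv=cv2.cvtColor(im,cv2.COLOR_RGB2HSV)
m=((hsv[...,0]>15)&(hsv[...,0]<38)&(hsv[...,1]>100)&(hsv[...,2]>40)).astype(np.uint8)
m=cv2.morphologyEx(m,cv2.MORPH_OPEN,np.ones((3,3)))
for c in sorted(cv2.findContours(m,0,1)[0],key=cv2.contourArea)[::-1][:2]:
    W=(ray(s,c.reshape(-1,2),.0275)[:,:2]*1000).astype(np.float32); print(cv2.contourArea(c),cv2.boundingRect(c),cv2.minAreaRect(W),cv2.fitEllipse(W))
st=manip.get_state();print(st["tool_pos"],st["orientation"],st["wrist_force"])
E
```

```text
t: 0.72
tool_pos: [0.3984, 0.3919, 0.2673]
orientation: [-180.0, -0.0, 159.0]
wrist_force: [-0.3, 0.0, 0.0]
grip_width: 0.0885
grip_force: 0.0
t: 1.35
tool_pos: [0.4632, 0.308, 0.2534]
orientation: [-180.0, -0.0, -170.7]
wrist_force: [0.4, 0.9, -0.4]
grip_width: 0.0883
grip_force: 0.0
t: 1.48
tool_pos: [0.4633, 0.3081, 0.2534]
orientation: [-180.0, -0.0, -171.1]
wrist_force: [0.1, 0.1, 0.1]
grip_width: 0.088
grip_force: 0.0
3401.5 (190, 357, 105, 43) ((711.6820068359375, 300.4522705078125), (70.76143646240234, 133.83554077148438), 9.648749351501465) ((709.0182495117188, 304.39105224609375), (73.71022033691406, 136.05201721191406), 16.374643325805664)
2778.0 (253, 153, 54, 72) ((462.5164794921875, 309.5718688964844), (61.68932342529297, 58.22585678100586), 51.855010986328125) ((462.5728759765625, 309.8104553222656), (52.1154899597168, 69.72991180419922), 102.28652954101562)
[0.46333324 0.30811319 0.25347715] [-1.79995733e+02 -3.05145593e-02 -1.71233223e+02] [ 0.6202462  -0.15589798  0.50391926]
```

View pics/w1.png

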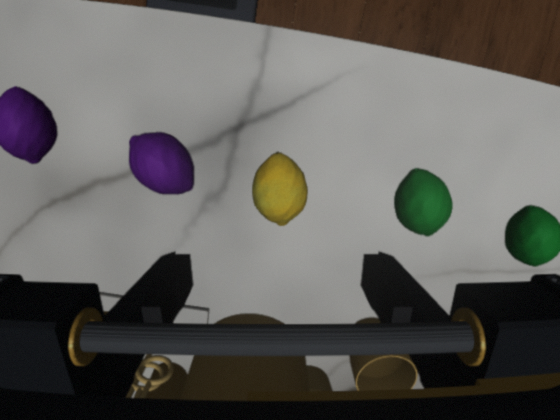

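The lemon is at (280,188), midway between the fingers and aligned with them. The lookalikes beside it are purple and green.

To row units: 0.05 m is 0.1667, 0.0005 m is 0.0017, -3 degrees is -0.0083.

```bash
echo '[[0.0017, 0.0067, 0.1333, 0, 0, -0.0083], [0, 0, 0.1667, 0, 0, 0], [0, 0, 0.1667, 0, 0, 0], [0, 0, 0.1017, 0, 0, 0], [0, 0, 0, 0, 0, 0]]' | python3 -m jog && echo '[[0, 0, 0, 0, 0, 0], [0, 0, 0, 0, 0, 0], [0, 0, 0, 0, 0, 0], [0, 0, 0, 0, 0, 0], [0, 0, 0, 0, 0, 0]]' | python3 -m jog 0.03 8 && echo '[[0, 0, 0, 0, 0, 0], [0, 0, -0.0667, 0, 0, 0], [0, 0, -0.1333, 0, 0, 0], [0, 0, -0.1667, 0, 0, 0], [0, 0, -0.0667, 0, 0, 0]]' | python3 -m jog
```

```text
t: 2.15
tool_pos: [0.4612, 0.3093, 0.0812]
orientation: [-179.9, -0.2, -168.1]
wrist_force: [-0.9, -0.8, 0.2]
grip_width: 0.0882
grip_force: 0.0
t: 2.78
tool_pos: [0.463, 0.3106, 0.084]
orientation: [180.0, 0.1, -168.0]
wrist_force: [-1.9, -1.9, 6.5]
grip_width: 0.0543
grip_force: 8.0
t: 3.4
tool_pos: [0.4635, 0.3108, 0.2172]
orientation: [179.9, 0.2, -168.0]
wrist_force: [0.2, 0.5, -1.5]
grip_width: 0.0538
grip_force: 8.0
```

Run:
```python
from h import *
s=dict(np.load("wrist.npz")); print(s["eye"]-np.array([.4633,.3081,.2535])); st=manip.get_state(); print(np.round(st["qpos"],1))
```

```text
[-0.08072936 -0.01390517  0.08123376]
[-35.7  28.1  -3.5 106.3   2.4  45.4  61.5]
```

To row units: 9.75 degrees is 0.0271.

```bash
echo '[[0, 0, 0, 0, 0, 0.0271], [0, 0, 0, 0, 0, 0.0271], [0, 0, 0, 0, 0, 0.0271], [0, 0, 0, 0, 0, 0.0271], [0, 0, 0, 0, 0, 0.0271]]' | python3 -m jog && echo '[[0, 0, 0, 0, 0, 0.0271], [0, 0, 0, 0, 0, 0.0271], [0, 0, 0, 0, 0, 0.0271], [0, 0, 0, 0, 0, 0.0271], [0, 0, 0, 0, 0, 0.0271]]' | python3 -m jog && echo '[[0, 0, 0, 0, 0, 0.0271], [0, 0, 0, 0, 0, 0.0271], [0, 0, 0, 0, 0, 0], [-0.0833, 0.02, 0, 0, 0, 0], [-0.1667, 0.0433, 0, 0, 0, 0]]' | python3 -m jog && echo '[[-0.1667, 0.0433, 0, 0, 0, 0], [-0.1667, 0.0433, 0, 0, 0, 0], [-0.1667, 0.0433, 0, 0, 0, 0], [-0.1667, 0.0433, 0, 0, 0, 0], [-0.1667, 0.0433, 0, 0, 0, 0]]' | python3 -m jog  && echo '[[-0.1667, 0.0433, 0, 0, 0, 0], [-0.1667, 0.0433, 0, 0, 0, 0], [-0.1667, 0.0433, 0, 0, 0, 0], [-0.0833, 0.02, 0, 0, 0, 0], [0, 0, 0, 0, 0, 0]]' | python3 -m jog
```

```text
t: 4.03
tool_pos: [0.4624, 0.3101, 0.2142]
orientation: [180.0, -0.0, 142.9]
wrist_force: [-0.1, 0.2, -0.7]
grip_width: 0.0538
grip_force: 8.0
t: 4.65
tool_pos: [0.4623, 0.3103, 0.2142]
orientation: [-180.0, -0.1, 94.2]
wrist_force: [-0.1, -0.7, -2.4]
grip_width: 0.054
grip_force: 8.0
t: 5.28
tool_pos: [0.4613, 0.2324, 0.2135]
orientation: [180.0, -0.1, 75.3]
wrist_force: [0.0, -0.4, -0.2]
grip_width: 0.0541
grip_force: 8.0
t: 5.9
tool_pos: [0.4583, -0.0284, 0.2136]
orientation: [180.0, -0.0, 75.1]
wrist_force: [0.6, 0.2, -0.5]
grip_width: 0.0545
grip_force: 8.0
t: 6.52
tool_pos: [0.4558, -0.2092, 0.2136]
orientation: [180.0, 0.0, 74.8]
wrist_force: [-0.5, -0.4, -0.7]
grip_width: 0.0542
grip_force: 8.0
```

```bash
echo '[[-0.04, 0.01, 0, 0, 0, 0], [0, 0, 0.1333, 0, 0, 0], [0, 0, 0.1333, 0, 0, 0], [0, 0, 0.0933, 0, 0, 0], [0, 0, 0, 0, 0, 0]]' | python3 -m jog && echo '[[0, 0, 0.0167, 0, 0, 0], [0, 0, 0.0167, 0, 0, 0], [0, 0, 0.0067, 0, 0, 0], [0, 0, 0, 0, 0, 0], [0, 0, 0, 0, 0, 0]]' | python3 -m jog
```

```text
t: 7.15
tool_pos: [0.4562, -0.2175, 0.1038]
orientation: [-179.8, -0.0, 75.1]
wrist_force: [-0.4, -0.3, -0.6]
grip_width: 0.0542
grip_force: 8.0
t: 7.78
tool_pos: [0.4576, -0.2185, 0.0934]
orientation: [180.0, -0.0, 75.0]
wrist_force: [-0.4, -0.4, -0.6]
grip_width: 0.0545
grip_force: 8.0
```

To row units: 0.0015 m is 0.005.

```bash
echo '[[0, 0, 0.005, 0, 0, 0], [0, 0, 0, 0, 0, 0]]' | python3 -m jog && echo '[[0, 0, 0, 0, 0, 0], [0, 0, 0, 0, 0, 0], [0, 0, 0, 0, 0, 0]]' | python3 -m jog 0.07 && echo '[[0, 0, -0.0667, 0, 0, 0], [0, 0, -0.1667, 0, 0, 0], [0, 0, -0.2, 0, 0, 0], [0, 0, -0.2, 0, 0, 0], [0, 0, -0.1333, 0, 0, 0]]' | python3 -m jog
python3 - <<'E'
from h import *
s=snap("wrist"); cv2.imwrite("pics/w2.png",s["img"][:,:,::-1]); st=manip.get_state(); print(np.round(st["qpos"],1),st["tool_pos"])
E
```

```text
t: 8.02
tool_pos: [0.4576, -0.2186, 0.092]
orientation: [180.0, -0.0, 75.0]
wrist_force: [-0.6, 0.6, 3.8]
grip_width: 0.0542
grip_force: 8.0
t: 8.4
tool_pos: [0.4574, -0.2185, 0.0917]
orientation: [-180.0, 0.0, 75.0]
wrist_force: [-0.5, -0.2, -0.4]
grip_width: 0.07
grip_force: 0.0
t: 9.02
tool_pos: [0.4577, -0.2188, 0.3244]
orientation: [179.8, -0.0, 75.0]
wrist_force: [0.4, 0.1, 0.3]
grip_width: 0.0699
grip_force: 0.0
[ -8.8  16.9  35.8 109.5 -11.9  56.7  17.2] [ 0.45934499 -0.21998461  0.32839095]
```

View pics/w2.png

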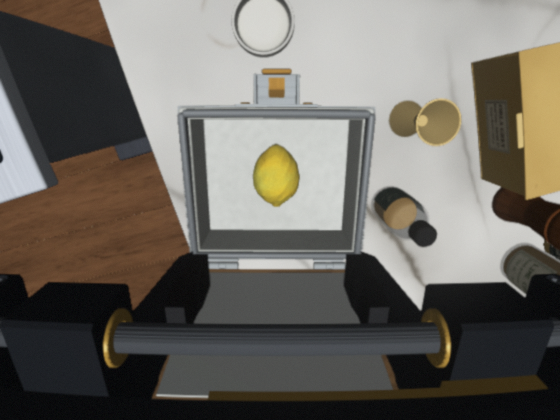

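The lemon lies in the middle of the keeper at (276,175), and the jigger, bottle and salt cellar are undisturbed. Next I close the fingers and cross behind the lid.

To row units: -0.05 m is -0.1667, -0.044 m is -0.1467.

```bash
echo '[[0, 0, -0.1467, 0, 0, 0], [-0.1, -0.01, 0, 0, 0, 0], [-0.1667, 0, 0, 0, 0, 0], [-0.1667, 0, 0, 0, 0, 0], [-0.1333, 0, 0, 0, 0, 0]]' | python3 -m jog 0 10 && echo '[[0, 0, 0, 0, 0, 0], [0, 0, 0.1, 0, 0, 0], [0, 0, 0.1, 0, 0, 0], [0, 0, 0, 0, 0, 0]]' | python3 -m jog
cat >> h.py <<'E'
def tk():
    st=manip.get_state(); p=np.array(st["tool_pos"]); y=np.radians(-105); a=np.array([np.cos(y),np.sin(y)]); d=p[:2]-[.4553,-.2232]
    return np.array([d@a, d@[-a[1],a[0]], p[2]]).round(4), np.round(st["wrist_force"],2), np.round(st["orientation"],1), st["grip_width"]
E
python3 -c "from h import *;print(tk())"
```

```text
t: 9.7
tool_pos: [0.4095, -0.3837, 0.3655]
orientation: [-180.0, 0.0, 74.9]
wrist_force: [0.8, 0.6, 0.2]
grip_width: 0.0218
grip_force: 0.0
t: 10.2
tool_pos: [0.4102, -0.3798, 0.3038]
orientation: [-179.8, -0.1, 75.1]
wrist_force: [-0.6, -0.2, 1.0]
grip_width: 0.0006
grip_force: 0.0
(array([ 0.163 , -0.003 ,  0.3038]), array([-0.59, -0.2 ,  0.99]), array([-1.798e+02, -1.000e-01,  7.510e+01]), 0.00059700104665933)
```

To row units: 0.013 m is 0.0433, 0.012 m is 0.04.

```bash
echo '[[0.0433, 0, 0, 0, 0, 0], [0.0333, 0.0067, 0, 0, 0, 0], [0.0267, 0, -0.0067, 0, 0, 0], [0.0333, 0, -0.01, 0, 0, 0], [0.04, 0, -0.01, 0, 0, 0]]' | python3 -m jog && python3 -c "from h import *;print(tk())" && echo '[[0.05, 0, 0, 0, 0, 0], [0.05, 0, 0.0033, 0, 0, 0], [0.05, 0, 0.0067, 0, 0, 0], [0.0467, 0, 0.01, 0, 0, 0], [0, 0, 0, 0, 0, 0]]' | python3 -m jog
python3 - <<'E'
from h import *
print(tk()); s=snap("scene"); cv2.imwrite("pics/s2.png",s["img"][:,:,::-1])
E
```

```text
t: 10.82
tool_pos: [0.4263, -0.3308, 0.3142]
orientation: [180.0, 0.0, 75.0]
wrist_force: [0.2, -0.1, -0.7]
grip_width: 0.0003
grip_force: 0.5
(array([ 1.114e-01, -2.000e-04,  3.142e-01]), array([ 0.15, -0.14, -0.72]), array([180.,   0.,  75.]), 0.0002887190924480925)
t: 11.45
tool_pos: [0.4418, -0.2726, 0.3072]
orientation: [-179.9, -0.1, 75.1]
wrist_force: [0.1, 0.1, -0.1]
grip_width: 0.0006
grip_force: 0.0
(array([ 5.120e-02, -2.000e-04,  3.072e-01]), array([ 0.14,  0.06, -0.08]), array([-1.799e+02, -1.000e-01,  7.510e+01]), 0.0006351999205522713)
```

View pics/s2.png

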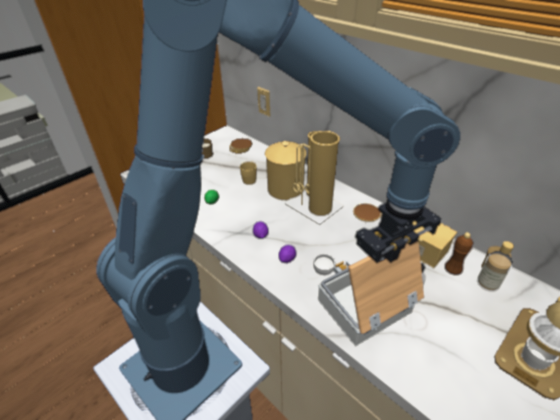

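The lid follows the fingers and is now about 1.2 rad open, at (388,290). I continue along the arc.

To row units: 0.016 m is 0.0533, 0.0155 m is 0.0517.

```bash
echo '[[0.0517, 0, 0.0233, 0, 0, 0], [0.0517, 0, 0.0233, 0, 0, 0], [0.0517, 0, 0.0233, 0, 0, 0], [0.0533, 0, 0.0333, 0, 0, 0], [0.0533, 0, 0.0333, 0, 0, 0]]' | python3 -m jog && echo '[[0.0533, 0, 0.0333, 0, 0, 0], [0.0283, 0, 0.0383, 0, 0, 0], [0.0283, 0, 0.0383, 0, 0, 0], [0.0283, 0, 0.0383, 0, 0, 0], [0.0283, 0, 0.0383, 0, 0, 0]]' | python3 -m jog && echo '[[0.01, 0, 0.03, 0, 0, 0], [0.01, 0, 0.03, 0, 0, 0], [0.01, 0, 0.0233, 0, 0, 0], [0, 0, 0, 0, 0, 0], [0, 0, 0, 0, 0, 0]]' | python3 -m jog &&  python3 - <<'E'
from h import *
print(tk()); s=snap("scene"); cv2.imwrite("pics/s3.png",cv2.resize(s["img"][180:380,280:480],(600,600))[:,:,::-1])
E
```

```text
t: 12.12
tool_pos: [0.462, -0.1971, 0.2659]
orientation: [-180.0, -0.0, 75.0]
wrist_force: [0.8, 0.7, 0.2]
grip_width: 0.0008
grip_force: 0.2
t: 12.75
tool_pos: [0.4748, -0.1499, 0.2099]
orientation: [180.0, 0.0, 75.0]
wrist_force: [0.2, -0.8, -0.3]
grip_width: 0.0003
grip_force: 0.1
t: 13.38
tool_pos: [0.4772, -0.1417, 0.1859]
orientation: [180.0, 0.0, 75.0]
wrist_force: [0.7, 0.1, 0.6]
grip_width: 0.0005
grip_force: 0.0
(array([-8.440e-02,  1.000e-04,  1.859e-01]), array([0.71, 0.1 , 0.58]), array([180.,   0.,  75.]), 0.00046424397301227924)
```

View pics/s3.png

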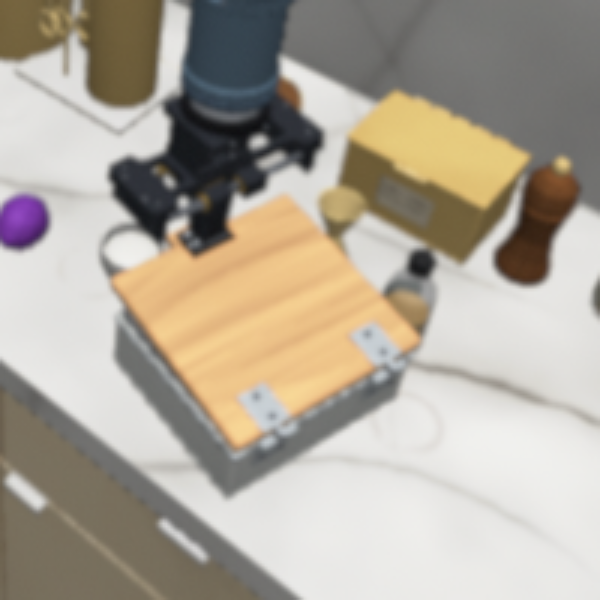

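The fingertips rest on the pad at (205,237) and the lid is about 0.15 rad open. Now I lower it to the seal and feel for the catch.

To row units: 0.004 m is 0.0133, 0.003 m is 0.01.

```bash
echo '[[0.01, 0, 0.0133, 0, 0, 0], [0.0067, 0, 0.0133, 0, 0, 0], [0, 0, 0.0133, 0, 0, 0], [0, 0, 0.0067, 0, 0, 0], [0, 0, 0, 0, 0, 0]]' | python3 -m jog | grep -E "pos|wrist"; for i in 1 2 3 4; do echo '[[0, 0, 0.0033, 0, 0, 0], [0, 0, 0, 0, 0, 0]]' | python3 -m jog | grep -E "pos|wrist"; done
```

```text
tool_pos: [0.4783, -0.1367, 0.1716]
wrist_force: [-1.1, -0.8, -0.6]
tool_pos: [0.4784, -0.1367, 0.1708]
wrist_force: [-0.8, -1.1, 2.6]
tool_pos: [0.4785, -0.1365, 0.1698]
wrist_force: [-0.7, 1.3, 3.1]
tool_pos: [0.4785, -0.1364, 0.1688]
wrist_force: [0.1, 1.0, 4.4]
tool_pos: [0.4785, -0.1363, 0.1677]
wrist_force: [-0.9, 1.2, 4.2]
```

To row units: 0.001 m is 0.0033.

```bash
for i in 1 2 3 4; do echo '[[0, 0, 0.0033, 0, 0, 0], [0, 0, 0, 0, 0, 0]]' | python3 -m jog | grep -E "pos|wrist"; done
```

```text
tool_pos: [0.4786, -0.1362, 0.1668]
wrist_force: [-0.2, 1.6, 6.0]
tool_pos: [0.4786, -0.1361, 0.1659]
wrist_force: [-1.5, 2.1, 7.3]
tool_pos: [0.4787, -0.136, 0.165]
wrist_force: [-1.3, 4.2, 7.3]
tool_pos: [0.4787, -0.1359, 0.164]
wrist_force: [-0.6, 3.7, 8.0]
```

To row units: 0.001 m is 0.0033.

```bash
for i in 1 2; do echo '[[0, 0, 0.0033, 0, 0, 0], [0, 0, 0, 0, 0, 0]]' | python3 -m jog | grep -E "pos|wrist"; done; for i in 1 2; do echo '[[0, 0, 0.0017, 0, 0, 0], [0, 0, 0, 0, 0, 0]]' | python3 -m jog | grep -E "pos|wrist"; done
```

```text
tool_pos: [0.4787, -0.1358, 0.1631]
wrist_force: [-1.5, 4.5, 9.9]
tool_pos: [0.4787, -0.1357, 0.1619]
wrist_force: [0.3, 3.9, 6.8]
tool_pos: [0.4788, -0.1356, 0.1614]
wrist_force: [-1.0, 4.2, 6.5]
tool_pos: [0.4788, -0.1356, 0.1608]
wrist_force: [-0.2, 3.7, 5.0]
```

To row units: 0.0005 m is 0.0017.

```bash
for i in 1 2; do echo '[[0, 0, 0.0017, 0, 0, 0], [0, 0, 0, 0, 0, 0]]' | python3 -m jog | grep -E "pos|wrist"; done
```

```text
tool_pos: [0.4788, -0.1355, 0.1603]
wrist_force: [-0.7, 4.0, 5.6]
tool_pos: [0.4788, -0.1355, 0.1598]
wrist_force: [-0.2, 3.6, 5.3]
```

To row units: -0.001 m is -0.0033.

```bash
echo '[[0, 0, -0.0033, 0, 0, 0], [0, 0, 0, 0, 0, 0]]' | python3 -m jog | grep -E "pos|wrist";echo '[[0, 0, -0.0033, 0, 0, 0], [0, 0, 0, 0, 0, 0]]' | python3 -m jog | grep -E "pos|wrist"; echo '[[0, 0, -0.0033, 0, 0, 0], [0, 0, 0, 0, 0, 0], [0, 0, 0, 0, 0, 0]]' | python3 -m jog | grep -E "pos|wrist"
```

```text
tool_pos: [0.4782, -0.137, 0.1606]
wrist_force: [0.7, -0.2, 0.3]
tool_pos: [0.4783, -0.1368, 0.1617]
wrist_force: [0.6, -0.5, -0.1]
tool_pos: [0.4784, -0.1366, 0.1627]
wrist_force: [0.9, -0.1, -0.5]
```

The force drops to zero as soon as I lift 1 mm, so the lid is holding itself down. I retreat and verify.

To row units: -0.05 m is -0.1667, -0.02 m is -0.0667.

```bash
echo '[[0, 0, -0.0667, 0, 0, 0], [0, 0, -0.1667, 0, 0, 0], [0, 0, -0.1667, 0, 0, 0], [0.1667, 0, -0.0667, 0, 0, 0], [0.1667, 0, 0, 0, 0, 0]]' | python3 -m jog | grep -E "pos|wrist"; echo '[[0.1667, 0, 0, 0, 0, 0], [0.1667, 0, 0, 0, 0, 0], [0, 0, 0, 0, 0, 0]]' | python3 -m jog | grep pos
python3 - <<'E'
from h import *
y=np.radians(-105); a=np.array([np.cos(y),np.sin(y)]); b=np.array([-a[1],a[0]])
for n in ("top","scene"):
    s=snap(n); C=cloud(s).reshape(-1,3); X=(C[:,:2]-[.4553,-.2232])@a; Y=(C[:,:2]-[.4553,-.2232])@b
    q=(abs(Y)<.09)&(X>-.07)&(X<.06)&(C[:,2]>.07)&(C[:,2]<.13)
    f=np.polyfit(X[q],C[q,2],1); print(n,q.sum(),"angle",-f[0],"z@-.07",np.polyval(f,-.07),"z hinge",np.polyval(f,.091))
cv2.imwrite("pics/s4.png",s["img"][:,:,::-1])
E
```

```text
tool_pos: [0.5055, -0.0393, 0.3048]
wrist_force: [0.7, -0.6, 0.4]
tool_pos: [0.5306, 0.0612, 0.3023]
top 2998 angle 0.01665500647907588 z@-.07 0.09139155084722891 z hinge 0.0887100948040977
scene 2681 angle 0.03602084548787503 z@-.07 0.09329869633492163 z hinge 0.08749934021137375
```

View pics/s4.png

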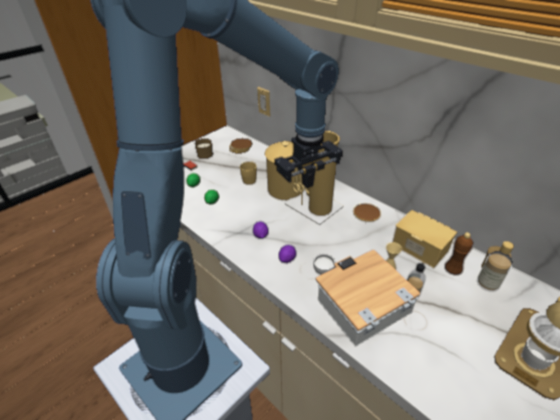

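The lid is flat and shut at (367,288), and the pad at (347,264) is free of the gripper. The top view gives a lid angle of about 0.017 rad. The scene view reads 0.036, but the lid heights in the two views put it at about 0.015–0.027, and the feel at release agrees. The bottle, jigger and salt cellar are in place, so I hand in.

```bash
python3 -c "from cell import manip;print(manip.sign_off())"
```

```text
the job is handed in; nothing more can be done
None
```

The lemon is in the keeper, and the lid is pressed shut and appears latched: it held by itself when I let go, the highest force I read was about 11 N, and the job is handed in.

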